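# Crack the release valve to lower a lab lift

### The job

Two small hydraulic lab lifts stand raised on the bench. Let down the one that carries the brown bottle: turn its red release valve counterclockwise by about an eighth of a turn and no more, so that the platform sinks slowly, never dropping, all the way to its bottom stop with the bottle still standing upright in the middle; then let go of the valve and leave it open. Leave the other lift, with the glass beaker, as it is.

Things in the scene. Friction and masses are not known exactly. Their poses are not given: they have to be found in the camera images.
- release_valve_grip (a point): Centre of the red bar handle of the valve on the bottle's lift, 134 mm above the bench, over a blue pump block (62 x 66 mm, top 34 mm below this point). Bar: 46 mm along this point's x axis, 14 mm thick (y; grip across it from above), 32 mm high (z up, +-16 mm). It turns about the vertical through this point. Platform centre: 110 mm from here, towards +x while the valve is shut.
- release_valve (a joint): Turn of that valve, rad: 0 shut, positive = counterclockwise from above (opening), stop at 1.6. Stiff (0.15 N m), stays where left, may start up to 0.06 open. The ram is held below about 0.4, sinks steadily at about 10 mm/s between 0.5 and 1.05 (so in 5 s; an eighth of a turn is 0.8) and falls at nearly 40 mm/s beyond 1.1, which is a drop.
- ram (a joint): Distance that the platform under the brown bottle has sunk, in m: 0 raised (start), 0.045 at its bottom stop.
- ram_platform (a point): Centre of the top face of the round aluminium platform (84 mm across) that carries the brown bottle; 95 mm above the bench when raised, 50 mm at the bottom.
- brown_bottle: Small brown bottle with a white cap, 42 mm across and 78 mm high, standing on the platform (its top then reaches 39 mm above the centre of the valve's bar); origin at the centre of its underside, z up.
- beaker_ram (a joint): Distance that the platform of the other lift, same-looking but with a glass beaker on it, has sunk, in m; 0 at the start and to stay so. Either lift may be the left one.
There are look-alikes about, which are no part of the job. Of the things that look like the brown_bottle, the middle-sized one is meant.

How it is judged (in metres and radians):
On the way:
1. the valve of the bottle's lift is cracked open while its platform is still high (value of joint release_valve above 0.4 rad and value of joint ram below 0.025 m), for 0.2 s.
At the end, for the whole second after the job is handed in: The platform under the brown bottle is down (within 3 mm of its bottom stop), its valve is left open (more than 0.4 rad), the bottle stands on it at rest, upright within 10 degrees and within 18 mm of the platform's centre, and the beaker's lift is still raised (sunk less than 4 mm) (value of joint ram above 0.042 m and value of joint release_valve above 0.4 rad and angle between brown_bottle's own z axis and vertical below 0.17 rad and horizontal distance between brown_bottle and ram_platform below 0.018 m and height (world z) of brown_bottle below 0.058 m and linear speed of brown_bottle below 0.02 m/s and value of joint beaker_ram below 0.004 m); the robot touches nothing.
It fails at once if the bottle's platform drops: it sinks faster than 28 mm/s (velocity of joint ram above 0.028 m/s).
It fails at once if the beaker's lift sinks by more than 4 mm (value of joint beaker_ram above 0.004 m).
It fails at once if the bottle tips by more than 20 degrees (angle between brown_bottle's own z axis and vertical above 0.35 rad).
It also fails if it takes over 38 s, if anything falls off the work surface, if the arm or the gripper's body presses on something with over 40 N, if the wrist force passes 120 N, or if a joint passes its speed limit or range.

### The arm

A 7-joint arm with a two-finger parallel gripper is mounted at the origin on a cart in front of the work surface, level with it; the furniture and walls round the work are solid. World frame = base frame: x ahead of the robot, y to its left, z up, the work surface at z = 0. Lengths are in m, angles in degrees, forces in N, time in s.
With the tool pointing down it reaches from about 0.4 to 0.9 m from the base axis. Payload 5.5 kg.
Tool frame: the origin (TCP) lies on the centre line of the jaws, within the pads' length; the fingertips stand 11 mm ahead of it and the grasp point (between the pads) lies 8 mm behind it (r.nose_length is the distance from the TCP to the fingertips, in m); z points along the fingers, y is the line along which they close (so a half turn about z gives the same grasp; the last joint's range is limited). The gripper opens to 85 mm and grips with 20 to 120 N. Pads are 22 mm wide; open, the fingers measure 114 mm over their backs; the gripper's body (76 mm by 85 mm) begins 54 mm behind the grasp point. The pads swing forward as they close: fully open they stand 13 mm farther back than shut.
Start: joints at [-48.69, 28.699, -24.465, 88.831, 12.651, 65.22, -12.049], TCP at [0.287, 0.583, 0.222] pointing down, gripper open.
Joint ranges: [-164.97, 164.97], [-17.58, 116.51], [-87.97, 89.64], [11.32, 138.91], [-80.73, 260.73], [10.89, 115.49], [-147.41, 147.41]. Speed limits (degrees/s): [147.25, 147.25, 180, 180, 180, 180, 180].

### API

Orientations are given as a 3x3 rotation matrix whose columns are the frame's x, y, z axes.
In Python, from bench import r gives the robot as it stands. The module is installed in compiled form; this text tells all that it offers.
- The arm moves only by the tool arm_command, never from a script. Its arguments are lists of equal length, an entry for each row: "travel": the shift along the tool's x, y, z in cm, a list of three; "turn": the turn, a rotation vector about the tool's x, y, z in degrees, a list of three; "fingers": the closure, from 0 (fully open) to 1 (shut). A call has 1 to 5 rows; each row shifts and turns the commanded pose from where the row before left it, along the tool's axes as they then stand; what a row does not reach is not made up. A row lasts 1/8 s, in which the tool goes at most 62.5 mm and 10.7 degrees, less where a joint would pass 70% of its speed; a pose out of reach is approached as far as the arm can. A call with a gripper value outside its range is refused whole. The fingers move at their own pace and stop on an object; "squeeze" is the grip in N (left out, the last holds). Time passes only in rows, so rows that do not move let the fingers close. It gives the time, the measured TCP pose, the force, the opening and the grip force at its end, in the units of the state.
- r.state(): the state, without advancing time (a new reading comes with each control period).
- r.capture(name): name is "scene" or "side" or "wrist"; returns a dict with "frame" (384x512x3 uint8, blue, green, red), "depth" (384x512 float32, m along the optical axis (not along the pixel's ray), 0 where there is no reading), "fov_y" (degrees; the focal length in pixels is half the picture's height over the tangent of half this angle, whatever the lens; pixels are square), "cx", "cy" (the principal point, pixels), "R" (3x3) and "t" (3): a world point X has camera coordinates R X + t. Camera axes: x right, y down, z forward; pixel columns grow to the right and rows downward; lengths in m; the calibration is good to about 2 mm. A picture is of the moment at which its call begins.
- r.job_done(): hands the job in; it is judged then, once.
Trained networks look in the newest picture that a camera, given by its name, has taken for a name from the list of things; names that differ only in an ending like _2 or _b are one class to them, and where a whole thing is asked for, a point or a joint stands for the part that bears it (a point fixed in the world has none). Each returns a list of dicts, best first, with "conf" (0 to 1); they miss things now and then, are a little off and sometimes report something else, mostly with a low value. They report only what shows in the picture. A call takes as long as a camera call. They do not tell look-alikes from the thing itself.
- r.spot_in(query, camera): "rect" ([left, top, width, height] in pixels, round what is visible of it).
- r.tip_of(query, camera): "location" ([column, row] in pixels: a listed point, or the origin of a listed thing).
The state is a dict: "t": time; "joint_positions": joint angles; "qvel": joint speeds; "joint_torque": joint torques, N m; "tcp_pos": TCP position; "ee_rot": TCP orientation; "contact_force": force on the tool from outside, world axes, zero at the start; "moment": the same for the moment, N m; "finger_gap": finger opening in m; "gripper_force": force on a finger pad.
Only numpy, scipy, OpenCV 4.12 (cv2) and the standard library are available. Lean on these libraries where they do the work, as an engineer would, in place of code of your own. Each camera call takes 0.05 s, during which the arm holds its last target. There are 200 camera calls.

## Working session

There is one attempt and no reset: what is moved stays moved. The work goes in short steps, Python scripts to look and compute and a tool call to move; the robot and the scene stay as the last step left them, time stands still between calls to the robot, and variables do not carry over. Pictures are saved under pics/ and viewed, at most 10 in all, crops included, and the job is handed in when it is done.

Besides the shell and the picture viewer there is one more tool, called after "Call:" as a command line: name --argument value ..., lists and objects as JSON in quotes. arm_command: Moves the arm, as the interface text tells. Its arguments: {"type":"object","properties":{"travel":{"type":"array"},"turn":{"type":"array"},"fingers":{"type":"array"},"squeeze":{"type":"number"}},"required":["travel","turn","fingers"]}

```bash
mkdir -p pics; cat > h.py <<'E'
import numpy as np,cv2
from bench import r
def cap(n,f=None):
    c=r.capture(n)
    if f: cv2.imwrite('pics/'+f,c['frame'])
    return c
def world(c,u,v,d=None):
    u=np.asarray(u,float);v=np.asarray(v,float)
    f=c['frame'].shape[0]/2/np.tan(np.radians(c['fov_y'])/2)
    if d is None: d=c['depth'][v.astype(int),u.astype(int)]
    p=np.stack([(u-c['cx'])/f*d,(v-c['cy'])/f*d,d],-1)
    return (p-c['t'])@np.array(c['R'])
E
python3 - <<'E'
from h import *
ims=[]
for n in ['scene','side']:
    c=cap(n,n+'0.png'); np.savez('pics/'+n+'0.npz',**c)
    for q in ['release_valve_grip','brown_bottle','ram_platform']:
        for d in r.tip_of(q,n)[:4]:
            u,v=d['location']; print(n,q,round(d['conf'],2),np.round([u,v]),world(c,u,v).round(3))
s=r.state();print(s['tcp_pos'],np.round(s['ee_rot'],3),s['t'],s['finger_gap'],r.nose_length)
E
```

```text
scene release_valve_grip 0.73 [168. 150.] [ 0.464 -0.041  0.144]
scene brown_bottle 0.66 [196. 136.] [ 0.565 -0.038  0.112]
scene brown_bottle 0.63 [215. 192.] [ 0.491 -0.153  0.052]
scene brown_bottle 0.62 [248. 181.] [ 0.59  -0.179  0.021]
scene ram_platform 0.71 [196. 137.] [ 0.563 -0.039  0.11 ]
scene ram_platform 0.67 [168. 147.] [ 0.469 -0.036  0.149]
side release_valve_grip 0.97 [258. 275.] [ 0.466 -0.021  0.138]
side brown_bottle 0.7 [246. 270.] [ 0.486 -0.022  0.144]
side brown_bottle 0.54 [209. 254.] [0.362 0.477 0.768]
side ram_platform 0.56 [197. 274.] [ 0.568 -0.007  0.127]
[0.28718508 0.58297942 0.2213235 ] [[-0.897  0.442 -0.   ]
 [ 0.442  0.897 -0.   ]
 [ 0.    -0.    -1.   ]] 0.4 0.08548933463441527 0.011
```

View pics/scene0.png

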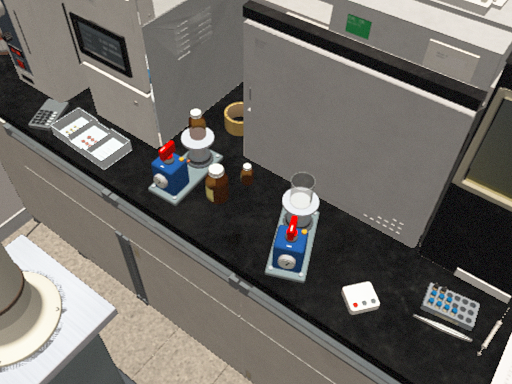

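View pics/side0.png

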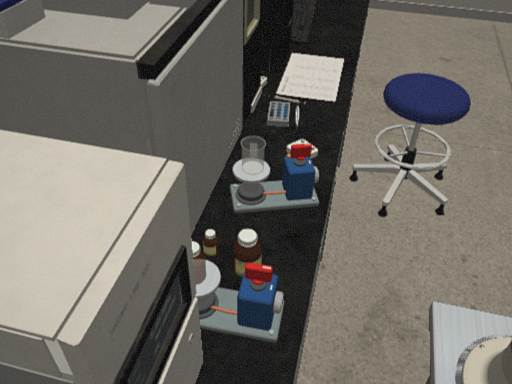

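The left lift, with its red bar at scene (167,152), carries a brown bottle at (197,122). The look-alikes stand on the bench: a larger bottle at (216,184) and a small one at (247,173). The other red valve, at (292,229), belongs to the beaker's lift. I choose the left lift's valve and will check it in a close crop and measure the bar.

```bash
python3 - <<'E'
from h import *
for n,box in [('scene',(140,130,200,200)),('side',(225,250,290,300))]:
    c=dict(np.load(f'pics/{n}0.npz'))
    h=cv2.cvtColor(c['frame'],cv2.COLOR_BGR2HSV)
    m=((h[...,0]<8)|(h[...,0]>172))&(h[...,1]>150)&(h[...,2]>60)&(c['depth']>0)
    b=np.zeros_like(m);b[box[1]:box[3],box[0]:box[2]]=1
    v,u=np.where(m&b);P=world(c,u,v)
    med=np.median(P,0);P=P[np.linalg.norm(P-med,axis=1)<.05]
    print(n,len(P),P.min(0).round(3),P.max(0).round(3))
    for lo in (.118,.135,.145):
        Q=P[P[:,2]>lo]
        if len(Q)<5: continue
        rc=cv2.minAreaRect((Q[:,:2]*1000).astype(np.float32));w,vv=np.linalg.eigh(np.cov(Q[:,:2].T))
        print(lo,len(Q),Q.mean(0).round(3),rc,np.degrees(np.arctan2(vv[1,1],vv[0,1])).round(1))
    # platform & bottle cap
    if n=='scene':
        ww=np.stack(np.meshgrid(range(175,225),range(100,175)),-1).reshape(-1,2)
        W=world(c,ww[:,0],ww[:,1]);f=c['frame'][ww[:,1],ww[:,0]].astype(int)
        wh=(f.min(1)>150)
        for lo,hi in((.085,.105),(.16,.185)):
            Q=W[wh&(W[:,2]>lo)&(W[:,2]<hi)]
            if len(Q)>4: print('white',lo,len(Q),Q.min(0).round(3),Q.max(0).round(3))
c=dict(np.load('pics/scene0.npz'))['frame'][100:210,130:270]
cv2.imwrite('pics/crop.png',cv2.resize(c,None,fx=5,fy=5,interpolation=2))
E
```

```text
scene 206 [ 0.445 -0.044  0.119] [ 0.492 -0.024  0.153]
0.118 206 [ 0.466 -0.037  0.139] ((468.8197021484375, -34.822486877441406), (47.376609802246094, 18.91554832458496), 4.919434070587158) -177.3
0.135 134 [ 0.467 -0.036  0.145] ((468.7166748046875, -33.625125885009766), (47.376609802246094, 16.511943817138672), 4.919434070587158) -175.8
0.145 76 [ 0.47  -0.035  0.149] ((469.05023193359375, -33.23271942138672), (46.525325775146484, 14.39876937866211), 7.483951091766357) -173.4
white 0.085 491 [ 0.498 -0.158  0.089] [0.62  0.014 0.105]
white 0.16 67 [ 0.569 -0.04   0.162] [ 0.598 -0.013  0.175]
side 430 [ 0.444 -0.039  0.117] [ 0.49  -0.018  0.152]
0.118 428 [ 0.468 -0.025  0.139] ((467.0508728027344, -27.342613220214844), (45.449275970458984, 19.48760223388672), 6.040215492248535) -177.2
0.135 283 [ 0.468 -0.026  0.145] ((467.2115478515625, -28.861305236816406), (45.449275970458984, 16.433259963989258), 6.040215492248535) -177.6
0.145 173 [ 0.469 -0.027  0.148] ((467.2391662597656, -29.12224578857422), (45.449275970458984, 15.908464431762695), 6.040215492248535) -178.0
```

View pics/crop.png

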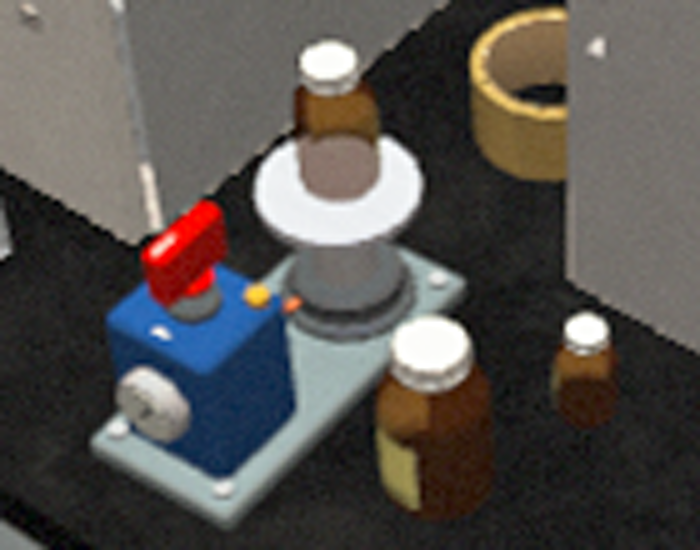

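The crop confirms it: the left lift carries the middle-sized bottle. Its red bar is at about (0.468, -0.031), yaw about 5°. Next I check the path for obstacles.

```bash
python3 - <<'E'
from h import *
H={}
for n in ('scene','side'):
    c=dict(np.load(f'pics/{n}0.npz'));v,u=np.where(c['depth']>0);P=world(c,u,v)
    for p in P:
        if .2<p[0]<.8 and -.25<p[1]<.7: 
            k=(int(p[0]//.05),int(p[1]//.05)); H[k]=max(H.get(k,-9),p[2])
print('y   x:',[i*5 for i in range(4,16)])
for j in range(13,-6,-1): print(j*5,[int(H[i,j]*100) if (i,j) in H else None for i in range(4,16)])
E
```

```text
y   x: [20, 25, 30, 35, 40, 45, 50, 55, 60, 65, 70, 75]
65 [None, None, -78, -11, 0, 0, 0, None, None, None, None, None]
60 [None, None, -79, -5, 0, 15, 22, None, None, None, None, None]
55 [None, None, -78, 0, 0, 29, 30, None, None, None, None, None]
50 [None, None, -79, 0, 0, 30, 31, None, None, None, None, None]
45 [None, None, -78, 0, 1, 33, 33, 0, 27, None, None, None]
40 [None, None, -78, 1, 1, 33, 33, 31, 29, None, None, None]
35 [None, None, -79, 0, 3, 4, 3, 0, None, None, None, None]
30 [None, None, -79, 0, 4, 2, 44, 44, 44, None, None, None]
25 [-81, None, -79, 0, 4, 0, 44, 44, 44, 13, 13, None]
20 [-78, -79, -78, 0, 3, 2, 44, 44, 44, 44, None, None]
15 [-78, -78, -78, 0, 3, 3, 44, 44, 44, 44, 44, 30]
10 [-78, -78, -78, 0, 3, 3, 44, 44, 44, 44, 44, 44]
5 [-78, -78, -79, 0, 0, 0, 44, 44, 44, 44, 44, 44]
0 [-78, -78, -78, 0, 10, 10, 9, 9, 0, 0, 5, 5]
-5 [-78, -78, -79, 0, 15, 15, 9, 17, 9, 0, 5, 4]
-10 [-79, -78, -78, 0, 10, 10, 9, 15, 9, 0, 4, None]
-15 [None, -78, -78, 0, 0, 10, 10, 4, 41, 45, 45, 45]
-20 [None, -80, -79, 0, 0, 10, 10, 6, 41, 45, 45, 45]
-25 [None, None, -79, 0, 0, 0, 0, 0, 41, 45, 48, 48]
```

Call:
arm_command --travel '[[-3.2,-4.1,0],[-3.2,-4.1,0],[-3.2,-4.1,0],[-3.2,-4.1,0],[-3.2,-4.1,0]]' --turn '[[0,0,0],[0,0,0],[0,0,0],[0,0,0],[0,0,0]]' --fingers '[0,0,0,0,0]'

```text
t: 1.02
tcp_pos: [0.3405, 0.3269, 0.2217]
ee_rot: [[-0.897, 0.442, 0.001], [0.442, 0.897, 0.0], [-0.0, 0.001, -1.0]]
contact_force: [0.4, 0.2, 0.2]
finger_gap: 0.0857
gripper_force: 0.0
```

```bash
python3 - <<'E'
from h import *
s=r.state();print(s['tcp_pos'],np.round(s['ee_rot'],3),s['t'],np.round(s['joint_positions'],1))
E
```

```text
[0.34053226 0.32687386 0.22172574] [[-0.897  0.442  0.001]
 [ 0.442  0.897  0.   ]
 [-0.     0.001 -1.   ]] 1.025 [-26.6   9.7 -22.6 113.6   4.5  57.4  12.5]
```

Call:
arm_command --travel '[[-3.1,-4.1,0],[-3.1,-4.1,0],[-3.1,-4.1,0],[-3.1,-4.1,0],[-3.1,-4.1,0]]' --turn '[[0,0,0],[0,0,0],[0,0,0],[0,0,0],[0,0,0]]' --fingers '[0,0,0,0,0]'

```text
t: 1.65
tcp_pos: [0.389, 0.0745, 0.222]
ee_rot: [[-0.897, 0.442, 0.001], [0.442, 0.897, 0.0], [-0.001, 0.001, -1.0]]
contact_force: [0.9, -0.6, -1.2]
finger_gap: 0.0852
gripper_force: 0.0
```

Call:
arm_command --travel '[[-3.1,-4.1,0],[-3.1,-4.1,0],[0,0,0],[0,0,0],[0,0,0]]' --turn '[[0,0,0],[0,0,0],[0,0,10],[0,0,10],[0,0,10]]' --fingers '[0,0,0,0,0]'

```text
t: 2.28
tcp_pos: [0.4081, -0.025, 0.2217]
ee_rot: [[-0.551, 0.835, 0.0], [0.835, 0.551, 0.0], [-0.0, 0.0, -1.0]]
contact_force: [-0.4, 0.3, -0.0]
finger_gap: 0.0851
gripper_force: 0.0
```

Call:
arm_command --travel '[[0,0,0],[0,0,0],[0,0,0],[0,0,0],[0,0,0]]' --turn '[[0,0,10],[0,0,10],[0,0,10],[0,0,10],[0,0,10]]' --fingers '[0,0,0,0,0]'

```text
t: 2.9
tcp_pos: [0.4081, -0.0248, 0.2217]
ee_rot: [[0.285, 0.959, 0.0], [0.959, -0.285, 0.0], [0.0, 0.0, -1.0]]
contact_force: [-0.1, 0.2, 0.3]
finger_gap: 0.0854
gripper_force: 0.0
```

Call:
arm_command --travel '[[0,0,0],[0,0,0],[0,0,0],[0,0,0],[0,0,0]]' --turn '[[0,0,10],[0,0,10],[0,0,10],[0,0,10],[0,0,10]]' --fingers '[0,0,0,0,0]'

```text
t: 3.52
tcp_pos: [0.4081, -0.0248, 0.2217]
ee_rot: [[0.917, 0.398, 0.001], [0.398, -0.917, 0.0], [0.0, 0.0, -1.0]]
contact_force: [-0.1, -0.0, 0.6]
finger_gap: 0.0852
gripper_force: 0.0
```

Call:
arm_command --travel '[[0,0,0],[0,0,0],[0,0,0]]' --turn '[[0,0,10],[0,0,10],[0,0,0]]' --fingers '[0,0,0]'

```text
t: 3.9
tcp_pos: [0.4081, -0.0248, 0.2217]
ee_rot: [[0.998, 0.068, 0.0], [0.068, -0.998, 0.0], [0.0, -0.0, -1.0]]
contact_force: [0.4, 0.6, -0.3]
finger_gap: 0.0854
gripper_force: 0.0
```

```bash
python3 - <<'E'
from h import *
s=r.state();R=np.array(s['ee_rot']);print(s['tcp_pos'],R.round(3),s['t'],np.round(s['joint_positions'],1))
c=cap('wrist','w0.png');print(r.tip_of('release_valve_grip','wrist')[:2])
h=cv2.cvtColor(c['frame'],cv2.COLOR_BGR2HSV)
m=((h[...,0]<8)|(h[...,0]>172))&(h[...,1]>150)&(h[...,2]>60)&(c['depth']>0)
v,u=np.where(m);P=world(c,u,v);P=P[(abs(P-[.468,-.031,.134])<.04).all(1)]
print(len(P))
for lo in (.12,.14,.146):
    Q=P[P[:,2]>lo]
    if len(Q)>5:
        w,V=np.linalg.eigh(np.cov(Q[:,:2].T));print(lo,len(Q),Q.mean(0).round(4),cv2.minAreaRect((Q[:,:2]*1000).astype(np.float32)),np.degrees(np.arctan(V[1,1]/V[0,1])))
E
```

```text
[ 0.40808087 -0.02477364  0.22166532] [[ 0.998  0.068  0.   ]
 [ 0.068 -0.998  0.   ]
 [ 0.    -0.    -1.   ]] 3.9 [-1.900e+00  1.800e+00  1.700e+00  1.219e+02 -1.000e-01  5.620e+01
 -8.630e+01]
[{'location': [270.1, 113.6], 'conf': 0.84}]
1348
0.12 1268 [ 0.4696 -0.0295  0.1463] ((467.1641540527344, -29.893672943115234), (43.758338928222656, 22.533313751220703), 19.5432071685791) 3.7024386268760607
0.14 1168 [ 0.4699 -0.0298  0.1485] ((466.9029235839844, -30.135007858276367), (44.110015869140625, 13.608940124511719), 4.06826114654541) 4.072948652183416
0.146 1126 [ 0.47   -0.0297  0.1486] ((466.9431457519531, -29.99970245361328), (44.000240325927734, 13.346519470214844), 3.9615626335144043) 3.7665853390225594
```

View pics/w0.png

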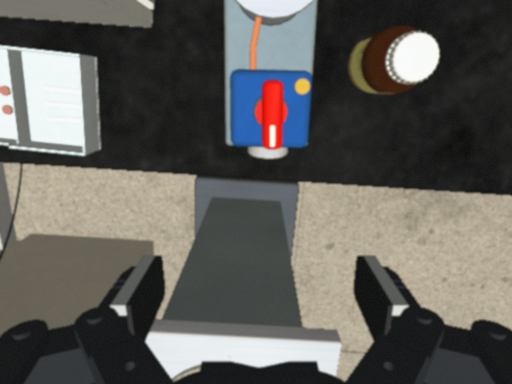

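The wrist view shows the red bar at (272,113) on the blue block, aligned with the tool. The platform is above it and the big bottle to the right at (400,60). I move over the bar and descend.

Call:
arm_command --travel '[[3,0.5,0],[2.95,0.4,0],[0,0,2],[0,0,2],[0,0,0]]' --turn '[[0,0,0],[0,0,0],[0,0,0],[0,0,0],[0,0,0]]' --fingers '[0,0,0,0,0]'

```text
t: 4.62
tcp_pos: [0.4666, -0.0299, 0.1802]
ee_rot: [[0.998, 0.068, -0.004], [0.068, -0.998, 0.0], [-0.004, -0.0, -1.0]]
contact_force: [0.0, -0.8, 0.4]
finger_gap: 0.085
gripper_force: 0.0
```

Call:
arm_command --travel '[[0,0,1.5],[0,0,1.5],[0,0,1.2],[0,0,1.0],[0,0,0]]' --turn '[[0,0,0],[0,0,0],[0,0,0],[0,0,0],[0,0,0]]' --fingers '[0,0,0,0,0]'

```text
t: 5.25
tcp_pos: [0.4672, -0.0299, 0.1286]
ee_rot: [[0.998, 0.066, -0.002], [0.066, -0.998, 0.0], [-0.002, -0.0, -1.0]]
contact_force: [-0.8, 0.2, 0.8]
finger_gap: 0.0857
gripper_force: 0.0
```

Call:
arm_command --travel '[[0,0,0],[0,0,0],[0,0,0],[0,0,0],[0,0,0]]' --turn '[[0,0,0],[0,0,0],[0,0,0],[0,0,0],[0,0,0]]' --fingers '[0.5,0.6,0.7,0.8,0.9]' --squeeze 50

```text
t: 5.88
tcp_pos: [0.4681, -0.0297, 0.1299]
ee_rot: [[0.998, 0.066, 0.0], [0.066, -0.998, 0.0], [0.0, -0.0, -1.0]]
contact_force: [-1.7, 0.2, 4.2]
finger_gap: 0.0127
gripper_force: 51.2
```

Call:
arm_command --travel '[[0,0,0],[0,0,0],[0,0,0]]' --turn '[[0,0,0],[0,0,0],[0,0,0]]' --fingers '[1,1,1]' --squeeze 50

```text
t: 6.25
tcp_pos: [0.4681, -0.0297, 0.1298]
ee_rot: [[0.998, 0.066, 0.0], [0.066, -0.998, 0.0], [0.0, -0.0, -1.0]]
contact_force: [-2.0, 0.8, 4.9]
finger_gap: 0.0125
gripper_force: 51.4
```

Call:
arm_command --travel '[[0,0,0],[0,0,0],[0,0,0],[0,0,0],[0,0,0]]' --turn '[[0,0,-6],[0,0,-7],[0,0,-7],[0,0,-7],[0,0,-6]]' --fingers '[1,1,1,1,1]'

```text
t: 6.88
tcp_pos: [0.4682, -0.0298, 0.1299]
ee_rot: [[0.799, 0.601, 0.0], [0.601, -0.799, 0.0], [0.001, -0.0, -1.0]]
contact_force: [-2.3, 1.0, 5.4]
finger_gap: 0.0124
gripper_force: 51.5
```

Call:
arm_command --travel '[[0,0,0],[0,0,0],[0,0,0]]' --turn '[[0,0,-6],[0,0,-4],[0,0,0]]' --fingers '[1,1,1]'

```text
t: 7.25
tcp_pos: [0.4682, -0.0299, 0.1299]
ee_rot: [[0.685, 0.729, 0.0], [0.729, -0.685, 0.0], [0.001, 0.0, -1.0]]
contact_force: [-1.8, 1.2, 5.0]
finger_gap: 0.0127
gripper_force: 51.4
```

```bash
python3 - <<'E'
from h import *
c=cap('side');d=cap('scene')
cv2.imwrite('pics/s1.png',np.vstack([cv2.resize(x,None,fx=3.5,fy=3.5) for x in (c['frame'][225:305,150:310],d['frame'][100:180,140:300])]))
s=r.state();print(s['moment'],s['t'])
E
```

```text
[0.13372204 0.28875251 0.01448346] 7.35
```

View pics/s1.png

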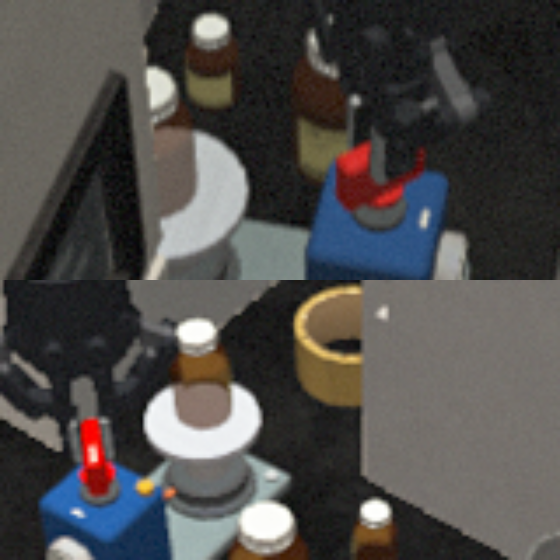

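The bar has turned about 43° with the gripper (red bar at crop (95,455)), and the bottle stands upright on the platform. I hold while it sinks, then measure.

Call:
arm_command --travel '[[0,0,0],[0,0,0],[0,0,0],[0,0,0],[0,0,0]]' --turn '[[0,0,0],[0,0,0],[0,0,0],[0,0,0],[0,0,0]]' --fingers '[1,1,1,1,1]'

```text
t: 7.98
tcp_pos: [0.4682, -0.0299, 0.1299]
ee_rot: [[0.685, 0.729, 0.0], [0.729, -0.685, 0.0], [0.0, 0.0, -1.0]]
contact_force: [-1.4, 0.9, 4.8]
finger_gap: 0.0121
gripper_force: 51.4
```

Call:
arm_command --travel '[[0,0,0],[0,0,0],[0,0,0],[0,0,0],[0,0,0]]' --turn '[[0,0,0],[0,0,0],[0,0,0],[0,0,0],[0,0,0]]' --fingers '[1,1,1,1,1]'

```text
t: 8.6
tcp_pos: [0.4682, -0.0299, 0.1299]
ee_rot: [[0.685, 0.729, 0.0], [0.729, -0.685, 0.0], [0.0, 0.0, -1.0]]
contact_force: [-0.6, 1.4, 5.6]
finger_gap: 0.0125
gripper_force: 51.4
```

```bash
cat >> h.py <<'E'
def cap_z():
    c=cap('scene');v,u=np.mgrid[95:185,170:235].reshape(2,-1);P=world(c,u,v);w=c['frame'][v,u].min(1)>140
    P=P[w&(np.hypot(P[:,0]-.582,P[:,1]+.025)<.042)]
    hi=P[P[:,2]>np.percentile(P[:,2],97)-.012]
    lo=P[P[:,2]<.12]
    print(r.state()['t'],'cap',hi[:,2].max().round(3),hi.mean(0).round(3),'plat z med',np.median(lo[:,2]).round(3),'centre',((lo.min(0)+lo.max(0))/2).round(3))
    return c
E
python3 -c "
from h import *
cap_z()"
```

```text
8.65 cap 0.156 [ 0.582 -0.027  0.15 ] plat z med 0.073 centre [ 0.581 -0.026  0.058]
```

It is sinking steadily: the platform is at about 73–75 mm and the bottle is centred. I open the fingers gently and lift straight up.

Call:
arm_command --travel '[[0,0,0],[0,0,0],[0,0,0],[0,0,0],[0,0,0]]' --turn '[[0,0,0],[0,0,0],[0,0,0],[0,0,0],[0,0,0]]' --fingers '[0.7,0.5,0.5,0.5,0.5]'

```text
t: 9.28
tcp_pos: [0.4679, -0.03, 0.1294]
ee_rot: [[0.685, 0.729, -0.0], [0.729, -0.685, 0.0], [-0.0, -0.0, -1.0]]
contact_force: [0.1, -0.5, -0.7]
finger_gap: 0.0428
gripper_force: 0.0
```

Call:
arm_command --travel '[[0,0,-1],[0,0,-2],[0,0,-3],[0,0,-3],[0,0,0]]' --turn '[[0,0,0],[0,0,0],[0,0,0],[0,0,0],[0,0,0]]' --fingers '[0.5,0.5,0.5,0.5,0.5]'

```text
t: 9.9
tcp_pos: [0.4701, -0.03, 0.2225]
ee_rot: [[0.685, 0.729, 0.006], [0.729, -0.685, -0.0], [0.004, 0.005, -1.0]]
contact_force: [0.4, -0.4, -0.3]
finger_gap: 0.0426
gripper_force: 0.0
```

Call:
arm_command --travel '[[0,0,0],[0,0,0],[0,0,0],[0,0,0],[0,0,0]]' --turn '[[0,0,0],[0,0,0],[0,0,0],[0,0,0],[0,0,0]]' --fingers '[0.5,0.5,0.5,0.5,0.5]'

```text
t: 10.52
tcp_pos: [0.4679, -0.03, 0.2192]
ee_rot: [[0.685, 0.729, -0.0], [0.729, -0.685, 0.0], [-0.0, -0.0, -1.0]]
contact_force: [0.4, -0.1, -0.5]
finger_gap: 0.0428
gripper_force: 0.0
```

Call:
arm_command --travel '[[0,0,0],[0,0,0],[0,0,0],[0,0,0],[0,0,0]]' --turn '[[0,0,0],[0,0,0],[0,0,0],[0,0,0],[0,0,0]]' --fingers '[0.5,0.5,0.5,0.5,0.5]'

```text
t: 11.15
tcp_pos: [0.468, -0.03, 0.2195]
ee_rot: [[0.685, 0.729, -0.0], [0.729, -0.685, 0.0], [0.0, -0.0, -1.0]]
contact_force: [-0.2, 0.3, 1.1]
finger_gap: 0.0427
gripper_force: 0.0
```

Call:
arm_command --travel '[[0,0,0],[0,0,0],[0,0,0],[0,0,0],[0,0,0]]' --turn '[[0,0,0],[0,0,0],[0,0,0],[0,0,0],[0,0,0]]' --fingers '[0.5,0.5,0.5,0.5,0.5]'

```text
t: 11.78
tcp_pos: [0.4679, -0.0299, 0.2195]
ee_rot: [[0.685, 0.729, -0.0], [0.729, -0.685, 0.0], [0.0, -0.0, -1.0]]
contact_force: [0.4, -0.5, 0.1]
finger_gap: 0.0429
gripper_force: 0.0
```

Call:
arm_command --travel '[[0,0,0],[0,0,0],[0,0,0],[0,0,0],[0,0,0]]' --turn '[[0,0,0],[0,0,0],[0,0,0],[0,0,0],[0,0,0]]' --fingers '[0.5,0.5,0.5,0.5,0.5]'

```text
t: 12.4
tcp_pos: [0.468, -0.0299, 0.2195]
ee_rot: [[0.685, 0.729, -0.0], [0.729, -0.685, 0.0], [-0.0, -0.0, -1.0]]
contact_force: [0.2, 0.3, 0.0]
finger_gap: 0.0423
gripper_force: 0.0
```

```bash
python3 -c "
from h import *
c=cap_z();cv2.imwrite('pics/s2.png',cv2.resize(c['frame'][80:300,130:350],None,fx=2.5,fy=2.5))"
```

```text
12.45 cap 0.133 [ 0.581 -0.027  0.127] plat z med 0.05 centre [ 0.581 -0.026  0.066]
```

View pics/s2.png

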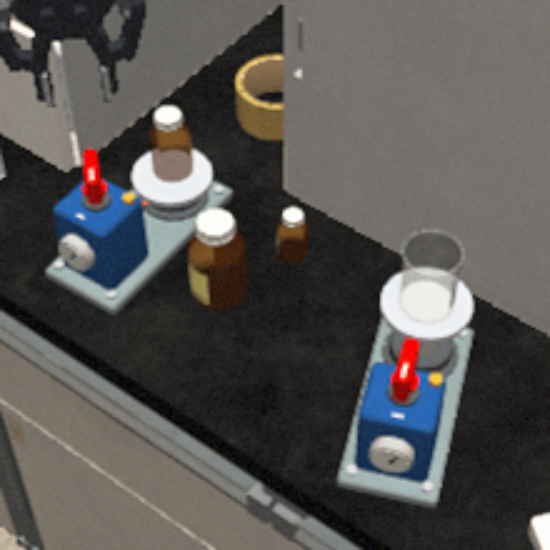

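The platform (172,178) is at the 50 mm bottom with the bottle upright and centred. The bar (93,178) is left open, the gripper is clear, and the beaker's lift is still raised. I settle briefly and hand in.

Call:
arm_command --travel '[[0,0,0],[0,0,0],[0,0,0],[0,0,0],[0,0,0]]' --turn '[[0,0,0],[0,0,0],[0,0,0],[0,0,0],[0,0,0]]' --fingers '[0.5,0.5,0.5,0.5,0.5]'

```text
t: 13.08
tcp_pos: [0.468, -0.0299, 0.2195]
ee_rot: [[0.685, 0.729, -0.0], [0.729, -0.685, 0.0], [0.0, -0.0, -1.0]]
contact_force: [-0.0, 0.1, -0.8]
finger_gap: 0.0426
gripper_force: 0.0
```

```bash
python3 -c "
from h import *
cap_z();print(r.job_done())"
```

```text
13.125 cap 0.132 [ 0.581 -0.027  0.127] plat z med 0.05 centre [ 0.582 -0.026  0.064]
the job is handed in; nothing more can be done
None
```

The job is handed in (no verdict was returned): I turned the bottle lift's valve about 43° and left it open, its platform measured 50 mm (the bottom stop) with the bottle upright and centred, and the beaker's lift still looked raised.

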